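# Join the last board of a flat-pack condiment caddy with its cam lock

### The job

On the dining table a flat-pack wooden condiment caddy lacks only its end board. Slide the loose end board up to the open end so that its stud goes into the hole and the board sits flush against the caddy, then turn the cam lock's finger bar clockwise until it has caught the stud's head and pulled the board tight; stop as soon as it comes up firmly, without forcing the cam, and let go. Leave the bowls and the tumbler where they are.

Things in the scene. Friction and masses are not known exactly. Their poses are not given: they have to be found in the camera images.
- caddy: The unfinished pale pine caddy, fixed on the table: base board 200 long (x), 180 wide (y), 28 mm thick; outside it 18 mm thick side walls and back wall, 70 mm high; the fourth side is open. Origin: middle of the open end, at table height. x points from the open end into the box, y along the open end, z up.
- caddy_end (a point): Mouth of the stud hole in the base board's edge at the open end: 17.6 mm wide, at the caddy's y = 0, 14 mm above the table, leading straight along x to the cam. Axes as the caddy.
- endboard: The loose end board, pale pine, upright on the table: 22 thick (x), 216 wide (y), 70 mm high, 0.2 to 0.4 kg. Origin: middle of its underside. x points out of its inner face, the side the stud is on. It slides upright over the table; home, its inner face lies flat on the ends of the base board and side walls, square to the caddy and centred on it (same y).
- board_face (a point): Where the steel stud leaves the middle of the end board's inner face, 11 mm along x from the board's origin, 14 mm above the table; at caddy_end when home. The stud is 6 mm thick and ends in a ball head of 14 mm diameter, its centre about 42.9 mm from the face; it was screwed in by hand, so this differs by up to 1.5 mm either way.
- cam: Grey zinc cam lock let into the base board, axis upright, 50 mm from the open end at the caddy's y = 0. A 40 mm disc, level with the board's top, carries a finger bar along the cam's y; the hidden drum below has a mouth on the cam's -x side (black dimple on the disc), which at the start faces the hole within 0.15 rad. Origin: on the axis at table height.
- cam_bar (a point): Middle of the cam's finger bar, on the axis, 40.5 mm above the table. The bar is 36 long (cam's y), 10 thick (cam's x) and stands 22 mm above the base board, its top 50 mm above the table. Axes as the cam.
- cam_turn (a joint): Turn of the cam, rad, growing clockwise from above; 0: mouth square to the hole, bar parallel to the open end; limit 3.1; stays where left. Even friction of 0.15 N m until, between 1.5 and 2.8 rad depending on the stud, it comes up tight: the torque felt on the bar climbs ever faster. Properly tight is 0.2 to 0.3 N m above free turning; at 0.4 the wood is crushed. Draws in gaps of up to 2 mm.
- rice_bowl: A loose white rice bowl, 116 mm across, 62 mm high, beside the caddy; origin under its centre.
- soup_bowl: A loose dark red soup bowl, 112 mm across, 66 mm high, on the other side of the caddy; origin under its centre.
- tumbler: A loose glass tumbler, 70 mm across, 105 mm high, beside the caddy, next to the rice bowl; origin under its centre.

How it is judged:
On the way, in this order (a step that is already met when the one before it is completed fails the run):
1. the end board is up against the caddy's open end (within 3 mm) with its stud in the hole (x of board_face in the frame of caddy above -0.003 m and y of board_face in the frame of caddy between -0.005 and 0.005 m and angle between endboard's own z axis and vertical below 0.08 rad), for 0.2 s.
2. the cam has been turned round and has drawn the stud tight (it pulls with over 18 N) (value of joint cam_turn above 1.2 rad and contact force between cam and endboard above 18 N), for 0.2 s.
At the end, for the whole second after the job is handed in: The end board stands flush on the caddy's open end (no gap over 1.5 mm, square and upright to within 0.025 rad, sideways within 5 mm), at rest, and the cam, turned past 1.2 rad, holds the stud with a pull of over 18 N by itself (all of step 2 and x of board_face in the frame of caddy above -0.0015 m and y of board_face in the frame of caddy between -0.005 and 0.005 m and angle between the x axis of endboard and the x axis of caddy, either way round below 0.025 rad and angle between endboard's own z axis and vertical below 0.025 rad and linear speed of endboard below 0.01 m/s); the robot touches nothing.
It fails at once if the cam and stud are forced: over 75 N between them (contact force between cam and endboard above 75 N).
It fails at once if a bowl or the tumbler is moved by more than 30 mm (distance of any of rice_bowl, soup_bowl, tumbler from where it was at the start of the episode above 0.03 m).
It also fails if it takes over 72 s, if anything falls off the work surface, if the arm or the gripper's body presses on something with over 40 N, if the wrist force passes 120 N, or if a joint passes its speed limit or range.

### The arm

A 6-joint arm with a two-finger parallel gripper is mounted at the origin on the work surface. World frame = base frame: x ahead of the robot, y to its left, z up, the work surface at z = 0. Lengths are in m, angles in rad, forces in N, time in s.
With the tool pointing down it reaches from about 0.3 to 0.875 m from the base axis. Payload 4.2 kg.
Tool frame: the origin (TCP) lies midway between the tips of the shut fingers; the grasp point (between the pads) lies 19 mm behind it (ctrl.grip_point_offset is the distance from the TCP to the grasp point, in m); z points along the fingers, y is the line along which they close (so a half turn about z gives the same grasp; the last joint's range is limited). The gripper opens to 85 mm and grips with 20 to 120 N. Pads are 22 mm wide; open, the fingers measure 114 mm over their backs; the gripper's body (76 mm by 85 mm) begins 54 mm behind the grasp point. The pads swing forward as they close: fully open they stand 13 mm farther back than shut.
Start: joints at [-1.189, 0.32, 1.565, -0, 1.257, -0.02], TCP at [0.225, -0.529, 0.231] pointing down, gripper open.
Joint ranges: [-3.11, 3.11], [-0.84, 2.01], [0.21, 2.61], [-1.34, 4.49], [0.05, 2.63], [-2.56, 2.56]. Speed limits (rad/s): [2.57, 2.57, 3.14, 3.14, 3.14, 3.14].

### API

Orientations are given as a unit quaternion [x, y, z, w].
In Python, from cell import ctrl gives the robot as it stands.
- The arm moves only by the tool step_arm, never from a script. Its argument "steps" is a list of rows, each a list of 5 numbers: the shift along the tool's x, y, z in units of 50 mm (1.0 is 50 mm), then the turn about the tool's z in units of 5 degrees (1.0 is 5 degrees), then the opening, from 0 (shut) to 1 (fully open). In form: [[tx, ty, tz, spin, jaw], ...]. A call has 1 to 10 rows; each row shifts and turns the commanded pose from where the row before left it, along the tool's axes as they then stand; what a row does not reach is not made up. A row lasts 1/10 s, in which the tool goes at most 50 mm and 8.59 degrees, less where a joint would pass 70% of its speed; a pose out of reach is approached as far as the arm can. A call is refused whole if a number of a shift passes 1 or a number of a turn 1, either way. A call with a gripper value outside its range is refused whole. The fingers move at their own pace and stop on an object; "newtons" is the grip in N (left out, the last holds). Time passes only in rows, so rows that do not move let the fingers close. It gives the time, the measured TCP pose, the force, the opening and the grip force at its end, in the units of the state.
- ctrl.state(): the state, without advancing time (a new reading comes with each control period).
- ctrl.get_image(name): name is "scene" or "top" or "wrist"; returns the picture (480x640x3 uint8, red, green, blue); there is no depth.
- ctrl.camera_model(name): a dict with "fx", "fy", "cx", "cy" (pixels), "distortion" ([k1, k2, p1, p2, k3] as OpenCV has them; the pictures are not rectified), "R" (3x3) and "t" (3): a world point X has camera coordinates R X + t; the wrist camera has in their place "tool_from_camera" (4x4, takes a point from camera to tool coordinates, whose origin is the TCP and whose axes are the flange's). Camera axes: x right, y down, z forward; pixel columns grow to the right and rows downward; lengths in m; the calibration is good to about 2 mm. A picture is of the moment at which its call begins: read the wrist's pose just before it. camera_model takes no time and is no camera call.
- ctrl.close_job(): hands the job in; it is judged then, once.
The state is a dict: "clock": time; "joints": joint angles; "dq": joint speeds; "tau": joint torques, N m; "ee_pos": TCP position; "tcp_rot": TCP orientation; "ft_force": force on the tool from outside, world axes, zero at the start; "ft_torque": the same for the moment, N m; "width": finger opening in m; "grip_force": force on a finger pad.
Only numpy, scipy, OpenCV 4.12 (cv2) and the standard library are available. Lean on these libraries where they do the work, as an engineer would, in place of code of your own. Each camera call takes 0.05 s, during which the arm holds its last target. There are 200 camera calls.

## Working session

There is one attempt and no reset: what is moved stays moved. The work goes in short steps, Python scripts to look and compute and a tool call to move; the robot and the scene stay as the last step left them, time stands still between calls to the robot, and variables do not carry over. Pictures are saved under pics/ and viewed, at most 10 in all, crops included, and the job is handed in when it is done.

Besides the shell and the picture viewer there is one more tool, called after "Call:" by a JSON object that holds its "api" and its "payload". step_arm: Moves the arm, as the interface text tells. Its arguments: {"type":"object","properties":{"steps":{"type":"array","items":{"type":"array","items":{"type":"number"}}},"newtons":{"type":"number"}},"required":["steps"]}

```bash
mkdir -p pics; ls
python3 - <<'E'
from cell import ctrl
import cv2,numpy as np
np.set_printoptions(precision=4,suppress=True)
for n in ("top","scene"):
    cv2.imwrite(f"pics/{n}0.png",ctrl.get_image(n)[:,:,::-1]); 
    m=ctrl.camera_model(n); print(n,m)
print(ctrl.camera_model("wrist")); print(ctrl.state(), ctrl.grip_point_offset)
E
```

```text
pics
top {'fx': 464.2703468949839, 'fy': 464.2703468949839, 'cx': 326.58751519183113, 'cy': 238.76344169609376, 'distortion': array([-0.0975,  0.    ,  0.    ,  0.    ,  0.    ]), 'R': array([[ 0.0112, -0.9998,  0.0148],
       [-0.9889, -0.0133, -0.1479],
       [ 0.1481, -0.0129, -0.9889]]), 't': array([0.0296, 0.5722, 0.8631])}
scene {'fx': 442.063112073843, 'fy': 442.063112073843, 'cx': 319.3790728152095, 'cy': 243.25263564172963, 'distortion': array([-0.0483,  0.    ,  0.    ,  0.    ,  0.    ]), 'R': array([[-0.5515,  0.8338,  0.0224],
       [ 0.4429,  0.3155, -0.8393],
       [-0.7069, -0.453 , -0.5433]]), 't': array([ 0.2723, -0.221 ,  1.2457])}
{'fx': 407.2829497942091, 'fy': 407.2829497942091, 'cx': 322.66764358359893, 'cy': 249.73468626625097, 'distortion': array([0.0061, 0.    , 0.    , 0.    , 0.    ]), 'tool_from_camera': array([[-0.0003, -0.9456, -0.3255,  0.0837],
       [ 1.    , -0.0001, -0.0005,  0.0011],
       [ 0.0005, -0.3255,  0.9456, -0.1423],
       [ 0.    ,  0.    ,  0.    ,  1.    ]])}
{'clock': 0.1, 'joints': array([-1.189 ,  0.3202,  1.5655,  0.    ,  1.2574, -0.02  ]), 'dq': array([ 0.0007, -0.002 , -0.0036,  0.0006,  0.0008,  0.0001]), 'tau': array([  0.0009, -41.6408, -23.4705,   0.    ,   0.0048,   0.    ]), 'ee_pos': array([ 0.2247, -0.5288,  0.2306]), 'tcp_rot': array([ 0.9799,  0.1995, -0.0001, -0.0008]), 'ft_force': array([ 0.2382, -0.6672,  0.8523]), 'ft_torque': array([-0.0112,  0.0113,  0.0295]), 'grip_force': 0.0, 'width': 0.0855208030464085} 0.0187
```

View pics/top0.png

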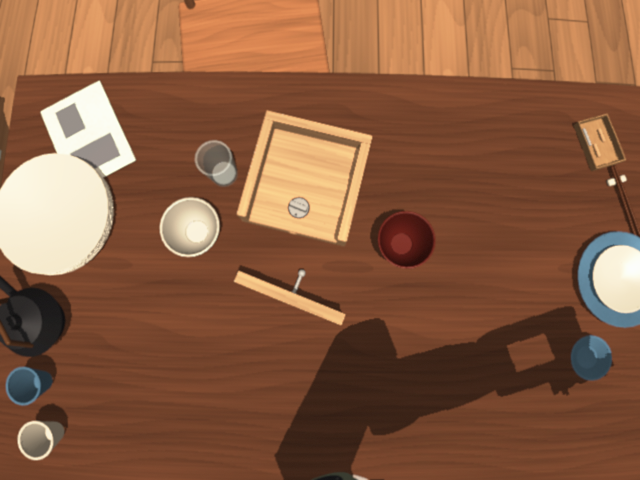

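View pics/scene0.png

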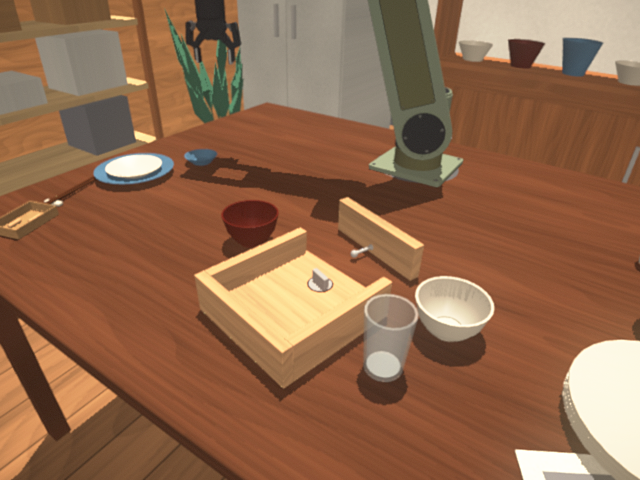

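```bash
cat > h.py <<'E'
from cell import ctrl
import cv2,numpy as np
from scipy.spatial.transform import Rotation as Ro
from scipy.optimize import least_squares
np.set_printoptions(precision=4,suppress=True)
def cam(n,st=None):
    m=ctrl.camera_model(n); K=np.array([[m['fx'],0,m['cx']],[0,m['fy'],m['cy']],[0,0,1]]); D=np.array(m['distortion'])
    if n=='wrist':
        T=np.eye(4); T[:3,:3]=Ro.from_quat(st['tcp_rot']).as_matrix(); T[:3,3]=st['ee_pos']
        W=np.linalg.inv(T@m['tool_from_camera']); return K,D,W[:3,:3],W[:3,3]
    return K,D,m['R'],m['t']
def world(c,px,z):
    K,D,R,t=c; p=cv2.undistortPoints(np.array(px,float).reshape(-1,1,2),K,D).reshape(-1,2)
    d=np.c_[p,np.ones(len(p))]@R; o=-R.T@t
    return o+d*((z-o[2])/d[:,2])[:,None]
def proj(c,X):
    K,D,R,t=c; return cv2.projectPoints(np.array(X,float),cv2.Rodrigues(R)[0],t,K,D)[0].reshape(-1,2)
E
python3 - <<'E'
from h import *
c=cam('top')
print(world(c,[(237,270),(345,318),(238,214),(345,241),(268,112),(371,135)],.07)); print(world(c,[(298,208)],.028)); print(world(c,[(302,272)],.014))
print(world(c,[(190,227),(406,239)],.06),world(c,[(213,158)],.1))
E
```

```text
[[ 0.5062  0.2042  0.07  ]
 [ 0.4199  0.0013  0.07  ]
 [ 0.6131  0.2065  0.07  ]
 [ 0.5638  0.0021  0.07  ]
 [ 0.8205  0.1561  0.07  ]
 [ 0.7755 -0.0482  0.07  ]]
[[0.6354 0.0943 0.028 ]]
[[0.5085 0.0844 0.014 ]]
[[ 0.5885  0.3004  0.06  ]
 [ 0.5707 -0.1158  0.06  ]] [[0.7141 0.2531 0.1   ]]
```

Call:
{"api": "step_arm", "payload": {"steps": [[0,0,0,-1,1],[0,0,0,-1,1],[0,0,0,-1,1],[0,0,0,-1,1],[0,0,0,-1,1],[0,0,0,-1,1],[0,0,0,-1,1],[0,0,0,-1,1],[0,0,0,-1,1]]}}

```text
clock: 1.0
ee_pos: [0.2248, -0.529, 0.2308]
tcp_rot: [0.828, 0.561, 0.0, -0.0]
ft_force: [-0.5, -0.1, -0.1]
width: 0.0855
grip_force: 0.0
```

Call:
{"api": "step_arm", "payload": {"steps": [[0.5,0,-0.1,0,1],[0.8,0.1,-0.1,0,1],[0.9,0.1,-0.1,0,1],[0.9,0.1,-0.1,0,1],[0.9,0.1,-0.1,0,1],[0.9,0.1,-0.1,0,1],[0.9,0.1,-0.1,0,1],[0.9,0.1,-0.1,0,1],[0.9,0.1,-0.1,0,1],[0.9,0.1,-0.1,0,1]]}}

```text
clock: 2.0
ee_pos: [0.426, -0.1501, 0.2813]
tcp_rot: [0.829, 0.559, -0.0, -0.0]
ft_force: [0.4, -0.2, -0.5]
width: 0.0856
grip_force: 0.0
```

Call:
{"api": "step_arm", "payload": {"steps": [[0.9,0,0,0,1],[0.9,0,0,0,1],[0.9,0,0,0,1],[0.9,0,0,0,1],[0.9,0,0,0,1],[0.9,0,0,0,1],[0.8,0,0,0,1],[0.4,0,0,0,1],[0,0,0,0,1],[0,0,0,0,1]]}}

```text
clock: 3.0
ee_pos: [0.5487, 0.1533, 0.2808]
tcp_rot: [0.829, 0.559, -0.001, 0.0]
ft_force: [-0.5, 0.3, 0.1]
width: 0.0853
grip_force: 0.0
```

Run:
```python
from h import *
import pickle
st=ctrl.state(); im=ctrl.get_image('wrist'); pickle.dump((st,im),open('w1.pkl','wb'))
cv2.imwrite('pics/w1.png',im[:,:,::-1]); print(st['clock'],st['ee_pos'],Ro.from_quat(st['tcp_rot']).as_matrix(),st['joints'])
```

```text
3.0 [0.5487 0.1533 0.2808] [[ 0.374   0.9274 -0.0015]
 [ 0.9274 -0.374  -0.0014]
 [-0.0018 -0.0008 -1.    ]] [ 0.2528  0.2858  1.4885 -0.001   1.369   0.6364]
```

View pics/w1.png

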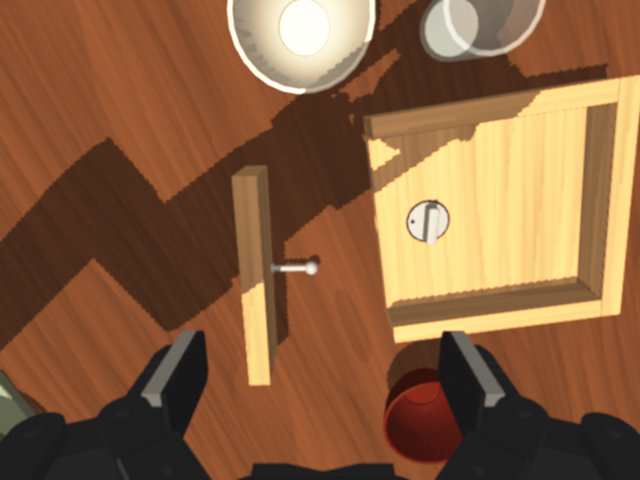

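Run:
```python
import cv2,numpy as np
im=cv2.imread('pics/w1.png')
f=lambda x,y,w,h,s:cv2.resize(im[y:y+h,x:x+w],None,fx=s,fy=s,interpolation=cv2.INTER_CUBIC)
# tiles 50x50 at 4x =200px : 4x3 grid
pts=[(235,155),(225,345),(355,105),(370,305),(595,65),(595,285),(260,245),(295,245),(400,195),(365,145),(375,285),(240,365)]
t=[f(x,y,50,50,4) for x,y in pts]
for a in t: a[0,:]=0;a[:,0]=0
cv2.imwrite('pics/w1t.png',np.vstack([np.hstack(t[i:i+4]) for i in (0,4,8)]))
```

```text
Traceback (most recent call last):
ValueError: all the input array dimensions except for the concatenation axis must match exactly, but along dimension 1, the array at index 0 has size 800 and the array at index 1 has size 760
```

Run:
```python
import cv2,numpy as np
im=cv2.imread('pics/w1.png')
f=lambda x,y,w,h,s:cv2.resize(im[y:y+h,x:x+w],None,fx=s,fy=s,interpolation=cv2.INTER_CUBIC)
pts=[(225,145),(225,345),(355,105),(370,305),(590,65),(590,285),(260,245),(295,245),(400,195),(365,145),(375,285),(250,160)]
t=[f(x,y,50,50,4) for x,y in pts]
for a in t: a[0,:]=0;a[:,0]=0
cv2.imwrite('pics/w1t.png',np.vstack([np.hstack(t[i:i+4]) for i in (0,4,8)]))
```

```text
(no output)
```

View pics/w1t.png

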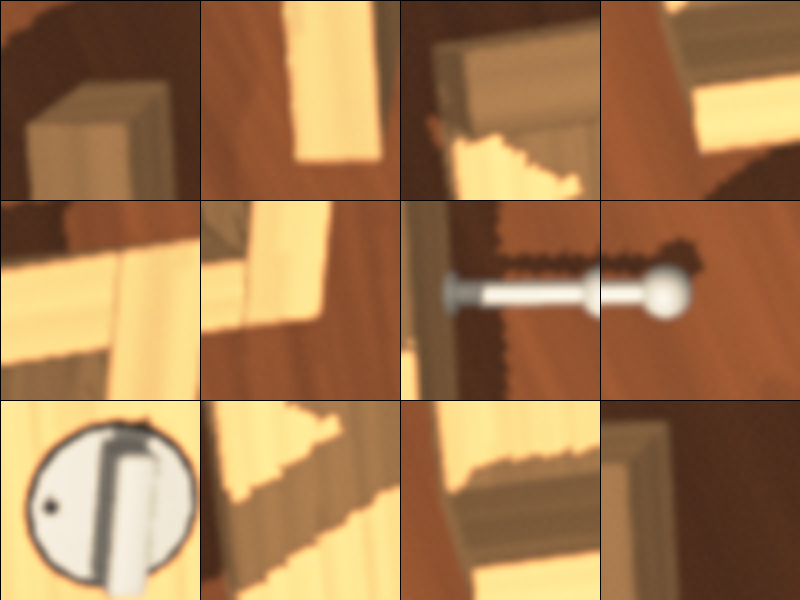

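```bash
cat > fit1.py <<'E'
from h import *
import pickle
st,im=pickle.load(open('w1.pkl','rb')); c=cam('wrist',st)
cad=[((370.75,118),(0,.108,.07)),((372,136),(0,.09,.07)),((394.25,343),(0,-.108,.07)),((392.5,328),(0,-.09,.07)),((617,102.5),(.2,.09,.07)),((620,77.5),(.2,.108,.07)),
((601.25,299.5),(.2,-.09,.07)),((620.5,314.5),(.218,-.108,.07)),((600.75,317.5),(.2,-.108,.07)),((386.75,308),(0,-.09,.028)),((363.2,115.7),(0,.108,0)),((428,220.75),(.05,0,.028))]
brd=[((232,175.5),(-.011,.108,.07)),((258,175.5),(.011,.108,.07)),((267,165.5),(.011,.108,0)),((246.2,165.5),(-.011,.108,0)),((249.2,385),(-.011,-.108,.07)),((270,385),(.011,-.108,.07)),((272.5,268),(.011,0,.014)),((311.25,268),(.0539,0,.014))]
def tf(p,X): X=np.array(X,float); c_,s=np.cos(p[2]),np.sin(p[2]); return np.c_[p[0]+c_*X[:,0]-s*X[:,1],p[1]+s*X[:,0]+c_*X[:,1],X[:,2]]
def fit(obs,p0):
    u=np.array([o[0] for o in obs])-.4; X=[o[1] for o in obs]
    r=least_squares(lambda p:(proj(c,tf(p,X))-u).ravel(),p0,loss='soft_l1'); return r.x,(proj(c,tf(r.x,X))-u)
if __name__=='__main__':
    a,ra=fit(cad,[.59,.1,-.23]); b,rb=fit(brd,[.46,.1,-.4])
    print('caddy',a,'\n',ra,'\nboard',b,'\n',rb)
    cs=np.array([np.cos(a[2]),np.sin(a[2])]); n=np.array([-cs[1],cs[0]])
    d=b[:2]-a[:2]; print('board in caddy',d@cs,d@n,b[2]-a[2],'cam',a[:2]+.05*cs)
    w=world(c,np.array([(428,220.75),(412.5,221.5)])-.4,.028); v=w[0]-w[1]; print('cam yaw',np.arctan2(v[1],v[0]))
    v=world(c,np.array([(433.9,207),(431.6,243.75)])-.4,.05); e=v[0]-v[1];print('bar y yaw-90',np.arctan2(e[1],e[0])-np.pi/2,v.mean(0),np.linalg.norm(e))
E
python3 fit1.py
```

```text
caddy [ 0.5885  0.1049 -0.2348] 
 [[-0.5293 -0.6149]
 [ 0.5955  3.7526]
 [ 0.0525  0.2195]
 [ 0.1087 -0.5942]
 [ 1.2737 -0.9275]
 [ 0.2857  0.2378]
 [ 0.704   0.787 ]
 [-0.6976  0.0075]
 [-0.1262 -0.5654]
 [-0.377  -0.3159]
 [-0.6407  0.341 ]
 [-0.6362  0.3372]] 
board [ 0.4576  0.105  -0.3744] 
 [[-0.0607  0.2406]
 [-0.5578  0.02  ]
 [ 0.9418 -0.4814]
 [ 0.2802 -0.293 ]
 [-0.1167  0.3656]
 [ 0.3287  0.2075]
 [-0.8711  0.1468]
 [ 0.1326 -0.1757]]
board in caddy -0.12733951765034343 -0.030371560683202323 -0.13961822957735145 cam [0.6371 0.0933]
cam yaw -0.3332791956468712
bar y yaw-90 -0.3558372165762478 [0.6374 0.0947 0.05  ] 0.036127866379659285
```

Call:
{"api": "step_arm", "payload": {"steps": [[-0.5,-0.4,0,-0.1,1],[-0.6,-0.5,0.2,0,1],[-0.48,-0.43,0.6,0,1],[0,0,0.9,0,1],[0,0,0.9,0,1],[0,0,0.9,0,1],[0,0,0.8,0,1],[0,0,0.5,0,1],[0,0,0,0,1],[0,0,0,0,1]]}}

```text
clock: 4.05
ee_pos: [0.4585, 0.1043, 0.0421]
tcp_rot: [0.827, 0.562, 0.0, 0.0]
ft_force: [0.3, -0.2, 0.1]
width: 0.0854
grip_force: 0.0
```

Call:
{"api": "step_arm", "payload": {"steps": [[0,0,0,0,0.6],[0,0,0,0,0.4],[0,0,0,0,0.3],[0,0,0,0,0.2],[0,0,0,0,0.1],[0,0,0,0,0],[0,0,0,0,0],[0,0,0,0,0],[0,0,0,0,0]], "newtons": 40}}

```text
clock: 4.95
ee_pos: [0.4581, 0.1053, 0.0419]
tcp_rot: [0.826, 0.563, 0.0, -0.0]
ft_force: [-1.6, -0.4, 6.6]
width: 0.0214
grip_force: 42.0
```

Call:
{"api": "step_arm", "payload": {"steps": [[0,0,-0.01,-0.4,0],[0,0,0,-0.4,0],[0,0,0,-0.4,0],[0,0,0,-0.4,0],[0.15,0,0,0,0],[0.2,0.1,0,0,0],[0.15,0.2,0,0,0],[0.1,0.2,0,0,0],[0,0.1,0,0,0],[0,0,0,0,0]]}}

```text
clock: 5.95
ee_pos: [0.4925, 0.128, 0.0419]
tcp_rot: [0.786, 0.619, -0.002, -0.002]
ft_force: [-6.0, 1.7, 8.3]
width: 0.0211
grip_force: 42.7
```

Run:
```python
from h import *
import pickle
st=ctrl.state(); im=ctrl.get_image('wrist'); pickle.dump((st,im),open('w2.pkl','wb'))
cv2.imwrite('pics/w2.png',im[:,:,::-1]); print(st['clock'],st['ee_pos'],Ro.from_quat(st['tcp_rot']).as_matrix(),st['ft_force'])
```

```text
5.95 [0.4925 0.128  0.0419] [[ 0.2343  0.9722 -0.0052]
 [ 0.9722 -0.2343  0.0002]
 [-0.001  -0.0051 -1.    ]] [-6.0269  1.6876  8.2826]
```

View pics/w2.png

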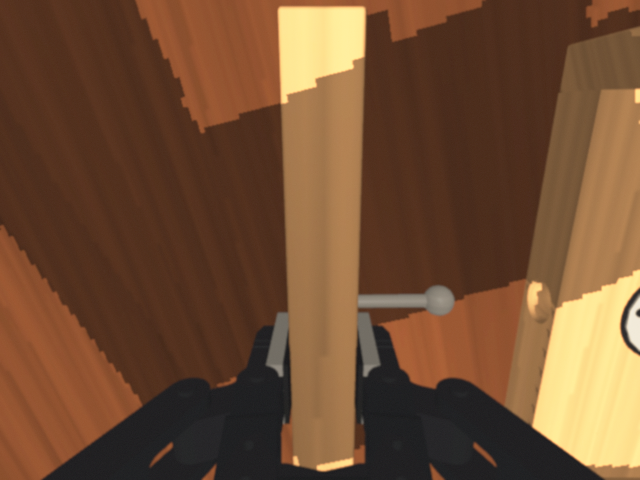

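Run:
```python
from h import *
import pickle
st,im=pickle.load(open('w2.pkl','rb')); c=cam('wrist',st)
R=Ro.from_quat(st['tcp_rot']).as_matrix()
w=world(c,[(439,300),(362,300.5),(538.5,302)],.014)
t=(w-st['ee_pos'])@R; print(w,t)
# caddy edge / board edge directions in tool frame
for a,b,z in [((600,90),(533,430),.028),((365,8),(353.5,455),.07),((279,8),(292,455),.07)]:
    v=(world(c,[a,b],z)@R); e=v[0]-v[1]; print(np.degrees(np.arctan2(e[1],e[0])))
cv2.imwrite('pics/w2c.png',cv2.resize(im[250:350,350:570,::-1],None,fx=3.6,fy=3.6,interpolation=cv2.INTER_CUBIC))
```

```text
[[0.5447 0.1154 0.014 ]
 [0.5102 0.1233 0.014 ]
 [0.5889 0.1038 0.014 ]] [[ 0.      0.0539  0.0277]
 [-0.0003  0.0185  0.0278]
 [-0.0008  0.0996  0.0274]]
-0.57793085845203
-0.24568384022059286
0.11974704457183417
```

View pics/w2c.png

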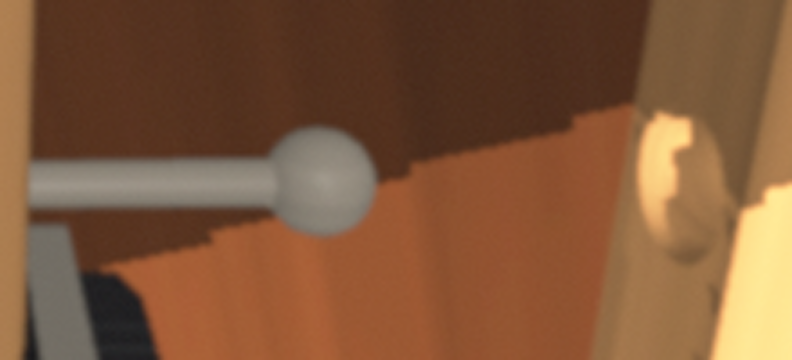

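Call:
{"api": "step_arm", "payload": {"steps": [[-0.016,0.1,0,-0.05,0],[0,0.15,0,0,0],[0,0.15,0,0,0],[0,0.15,0,0,0],[0,0.1,0,0,0],[0,0.1,0,0,0],[0,0.1,0,0,0],[0,0.1,0,0,0],[0,0.1,0,0,0],[0,0,0,0,0]]}}

```text
clock: 7.0
ee_pos: [0.543, 0.1151, 0.042]
tcp_rot: [0.784, 0.621, -0.002, -0.002]
ft_force: [-6.5, 0.2, 9.0]
width: 0.0212
grip_force: 42.8
```

Call:
{"api": "step_arm", "payload": {"steps": [[0,0.1,0,0,0],[0,0.1,0,0,0],[0,0.1,0,0,0],[0,0.1,0,0,0],[0,0.1,0,0,0],[0,0.1,0,0,0],[0,0.05,0,0,0],[0,0,0,0,0]]}}

```text
clock: 7.8
ee_pos: [0.5744, 0.1078, 0.042]
tcp_rot: [0.784, 0.621, -0.002, -0.002]
ft_force: [-6.2, 0.9, 8.9]
width: 0.0214
grip_force: 42.9
```

Call:
{"api": "step_arm", "payload": {"steps": [[0,0.04,0,0,0],[0,0.03,0,0,0],[0,0.02,0,0,0],[0,0.02,0,0,0],[0,0,0,0,0]]}}

```text
clock: 8.3
ee_pos: [0.5777, 0.1071, 0.042]
tcp_rot: [0.784, 0.62, -0.004, -0.004]
ft_force: [-11.4, 3.0, 11.8]
width: 0.0211
grip_force: 43.1
```

Call:
{"api": "step_arm", "payload": {"steps": [[0,0.03,0,0,0],[0,0.02,0,0,0],[0,0,0,0,0]]}}

```text
clock: 8.6
ee_pos: [0.5778, 0.1071, 0.0419]
tcp_rot: [0.784, 0.62, -0.005, -0.005]
ft_force: [-15.7, 4.0, 14.5]
width: 0.0217
grip_force: 43.4
```

Run:
```python
from h import *
import pickle
st=ctrl.state(); im=ctrl.get_image('wrist'); pickle.dump((st,im),open('w3.pkl','wb'))
cv2.imwrite('pics/w3.png',im[:,:,::-1]); print(st)
```

```text
{'clock': 8.6, 'joints': array([0.1614, 0.5213, 1.7675, 0.0054, 0.8676, 0.391 ]), 'dq': array([ 0.0005,  0.0009,  0.0011, -0.0017, -0.0018, -0.    ]), 'tau': array([ -4.5766, -38.8168, -22.716 ,  -1.8977,  -4.7347,  -0.0767]), 'ee_pos': array([0.5778, 0.1071, 0.0419]), 'tcp_rot': array([ 0.7845,  0.6201, -0.0054, -0.0054]), 'ft_force': array([-15.6821,   3.9594,  14.5496]), 'ft_torque': array([ 0.9414,  2.7135, -0.0998]), 'grip_force': 43.37753176689148, 'width': 0.021659951098168616}
```

View pics/w3.png

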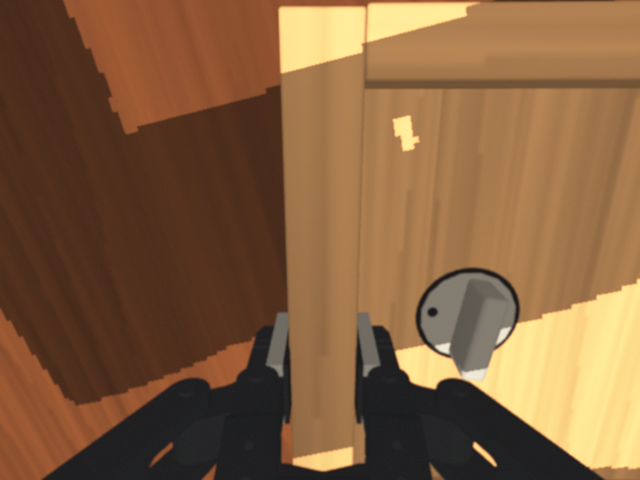

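Run:
```python
from h import *
import pickle
st,im=pickle.load(open('w3.pkl','rb')); c=cam('wrist',st)
R=Ro.from_quat(st['tcp_rot']).as_matrix()
print(np.degrees(np.arctan2(R[1,0],R[0,0])))
w=world(c,[(468,312.5),(432,312)],.028); v=w[0]-w[1]; print(w,np.arctan2(v[1],v[0]))
w=world(c,[(491,289),(472.5,380)],.05)  # rough bar ends (top)
print(w)
```

```text
76.64776106315256
[[0.6384 0.094  0.028 ]
 [0.6236 0.0977 0.028 ]] -0.23992439055860237
[[0.6419 0.1147 0.05  ]
 [0.6311 0.0776 0.05  ]]
```

Call:
{"api": "step_arm", "payload": {"steps": [[0,-0.02,0,0,0.2],[0,0,0,0,0.4],[0,0,0,0,0.5],[0,0,0,0,0.5],[0,0,0,0,0.5]]}}

```text
clock: 9.15
ee_pos: [0.5842, 0.1055, 0.0417]
tcp_rot: [0.784, 0.621, 0.0, 0.0]
ft_force: [-0.3, -0.1, -0.5]
width: 0.0423
grip_force: 0.0
```

Call:
{"api": "step_arm", "payload": {"steps": [[0,0,-0.2,0,0.5],[0,0,-0.4,0,0.5],[0,0,-0.5,0,0.5],[0,0,-0.4,0,0.5],[0,0,-0.1,0,0.5],[0,0,0,0,0.5]]}}

```text
clock: 9.75
ee_pos: [0.5843, 0.1055, 0.1228]
tcp_rot: [0.784, 0.621, 0.001, 0.001]
ft_force: [-0.8, 1.8, 0.1]
width: 0.0426
grip_force: 0.0
```

Run:
```python
from h import *
import pickle
st=ctrl.state(); im=ctrl.get_image('wrist'); pickle.dump((st,im),open('w4.pkl','wb'))
c=cam('wrist',st); p=proj(c,[[.6374,.0935,.04],[.5891,.1045,.07]]); print(p)
x,y=p[0].astype(int)-[150,100]; x=max(x,0); print(x,y)
cv2.imwrite('pics/w4.png',cv2.resize(im[y:y+150,x:x+200,::-1],None,fx=4,fy=4,interpolation=cv2.INTER_CUBIC))
```

```text
[[414.3179 257.8626]
 [331.2145 278.4005]]
264 157
```

View pics/w4.png

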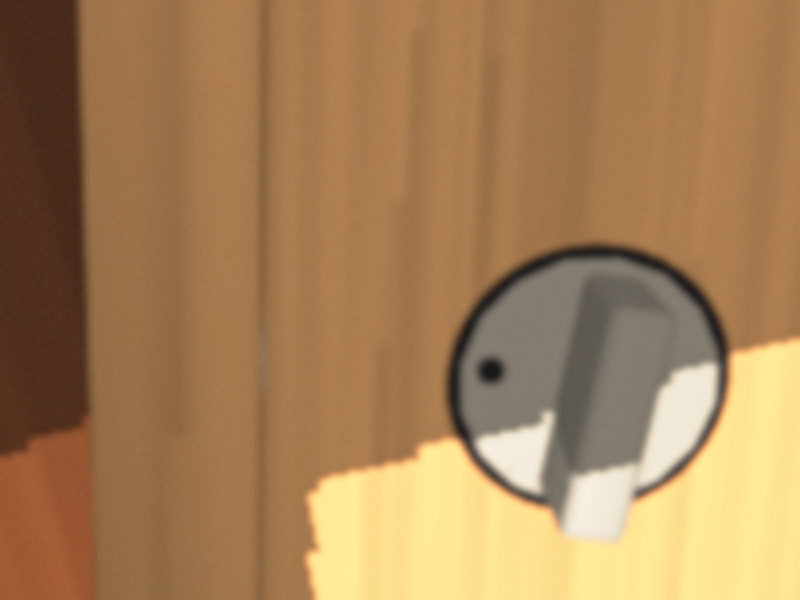

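Run:
```python
from h import *
import pickle
st,im=pickle.load(open('w4.pkl','rb')); c=cam('wrist',st); R=Ro.from_quat(st['tcp_rot']).as_matrix()
f=lambda P,z:world(c,np.array(P)/4+[264,157]-.4,z)
w=f([(589,375),(490,370)],.028); v=w[0]-w[1]; print(w,np.arctan2(v[1],v[0]))
b=f([(643,311),(594,537)],.05); e=b[0]-b[1]; print(b.mean(0),np.linalg.norm(e),np.arctan2(e[1],e[0])-np.pi/2)
print('tool y yaw',np.arctan2(R[1,1],R[0,1]),'to cam',(w[0]-st['ee_pos'])@R,(b.mean(0)-st['ee_pos'])@R)
g=f([(262,100),(258,500)],.028);print(g)
```

```text
[[0.6379 0.0939 0.028 ]
 [0.6232 0.0982 0.028 ]] -0.28495190382030156
[0.6374 0.0939 0.05  ] 0.03437575899589968 -0.35743906697270966
tool y yaw -0.23099861183442572 to cam [0.001  0.0546 0.0949] [0.0008 0.0542 0.0729]
[[0.5984 0.1467 0.028 ]
 [0.5836 0.0853 0.028 ]]
```

Call:
{"api": "step_arm", "payload": {"steps": [[0,0.4,0,0,0.5],[0,0.5,0,0,0.5],[0.02,0.19,0,0,0.5],[0,0,0,0.6,0.5],[0,0,0.3,0.68,0.5],[0,0,0.5,0,0.5],[0,0,0.5,0,0.5],[0,0,0.4,0,0.5],[0,0,0.1,0,0.5],[0,0,0,0,0.5]]}}

```text
clock: 10.8
ee_pos: [0.6359, 0.094, 0.0305]
tcp_rot: [0.817, 0.576, -0.001, -0.001]
ft_force: [0.9, 0.8, 0.5]
width: 0.0429
grip_force: 0.0
```

Run:
```python
from h import *
st=ctrl.state();R=Ro.from_quat(st['tcp_rot']).as_matrix()
d=np.array([.6376,.0938,.03])-st['ee_pos']; print(st['clock'],st['ee_pos'],d@R,st['ft_force'],st['ft_torque'],st['joints'])
```

```text
10.8 [0.6359 0.094  0.0305] [0.0004 0.0016 0.0005] [0.8873 0.7733 0.535 ] [-0.0563  0.0026  0.0299] [0.1288 0.5994 1.6461 0.     0.8994 0.4714]
```

Call:
{"api": "step_arm", "payload": {"steps": [[0,0.03,0,0,0.4],[0,0,0,0,0.3],[0,0,0,0,0.2],[0,0,0,0,0.1],[0,0,0,0,0],[0,0,0,0,0],[0,0,0,0,0]], "newtons": 40}}

```text
clock: 11.5
ee_pos: [0.6378, 0.094, 0.0328]
tcp_rot: [0.817, 0.576, -0.0, -0.001]
ft_force: [-3.5, 2.5, 5.9]
width: 0.0091
grip_force: 41.2
```

```bash
cat > s.py <<'E'
from h import *
st=ctrl.state();R=Ro.from_quat(st['tcp_rot']).as_matrix()
print(st['clock'],st['ee_pos'],'yaw',np.arctan2(R[1,1],R[0,1]),'f',st['ft_force'],'t',st['ft_torque'],'q6',st['joints'][5],'tau6',st['tau'][5],st['width'],st['grip_force'])
E
python3 s.py
```

```text
11.5 [0.6378 0.094  0.0328] yaw -0.34322919078282443 f [-3.531   2.4965  5.9158] t [ 0.273   0.65   -0.0925] q6 0.47050805153797465 tau6 -0.1072003087028861 0.009103816977436221 41.16912066936493
```

Call:
{"api": "step_arm", "payload": {"steps": [[0,0,0,0.5,0],[0,0,0,1,0],[0,0,0,1,0],[0,0,0,1,0],[0,0,0,1,0],[0,0,0,1,0],[0,0,0,1,0],[0,0,0,1,0],[0,0,0,0.5,0],[0,0,0,0,0]]}}

```text
clock: 12.5
ee_pos: [0.6379, 0.0939, 0.0329]
tcp_rot: [0.965, 0.262, -0.0, -0.0]
ft_force: [-4.3, 1.2, 4.7]
width: 0.0091
grip_force: 41.1
```

```bash
python3 s.py
```

```text
12.5 [0.6379 0.0939 0.0329] yaw -1.0413717721794402 f [-4.3032  1.2326  4.6938] t [ 0.1977  0.5909 -0.0384] q6 1.168966935044789 tau6 0.12043879833072424 0.009143101315456557 41.13581657409668
```

Call:
{"api": "step_arm", "payload": {"steps": [[0,0,0,0.5,0],[0,0,0,1,0],[0,0,0,1,0],[0,0,0,1,0],[0,0,0,1,0],[0,0,0,0.5,0],[0,0,0,0,0]]}}

```text
clock: 13.2
ee_pos: [0.6379, 0.0938, 0.0328]
tcp_rot: [0.999, 0.047, -0.0, -0.0]
ft_force: [-3.4, 1.3, 5.8]
width: 0.009
grip_force: 41.1
```

```bash
python3 s.py
```

```text
13.2 [0.6379 0.0938 0.0328] yaw -1.4776103812499037 f [-3.4342  1.3109  5.7942] t [ 0.1794  0.5393 -0.011 ] q6 1.6052653280176148 tau6 0.1270291954278946 0.008999758006714048 41.130573749542236
```

Call:
{"api": "step_arm", "payload": {"steps": [[0,0,0,0.5,0],[0,0,0,0.5,0],[0,0,0,0.5,0]]}}

```text
clock: 13.5
ee_pos: [0.6379, 0.0938, 0.0328]
tcp_rot: [1.0, -0.019, -0.0, -0.0]
ft_force: [-3.7, 2.0, 4.5]
width: 0.0093
grip_force: 41.2
```

```bash
python3 s.py
```

```text
13.5 [0.6379 0.0938 0.0328] yaw -1.6091621342230733 f [-3.6748  2.0191  4.476 ] t [0.1985 0.5031 0.1383] q6 1.7369425492509705 tau6 -0.18515564035624266 0.009327138590511506 41.169217228889465
```

Call:
{"api": "step_arm", "payload": {"steps": [[0,0,0,0.5,0],[0,0,0,0.5,0],[0,0,0,0.3,0]]}}

```text
clock: 13.8
ee_pos: [0.6379, 0.0938, 0.0329]
tcp_rot: [0.997, -0.076, -0.0, -0.0]
ft_force: [-3.4, 1.8, 4.5]
width: 0.0088
grip_force: 41.2
```

```bash
python3 s.py
```

```text
13.8 [0.6379 0.0938 0.0329] yaw -1.7220824235863865 f [-3.4339  1.8092  4.5006] t [0.1885 0.5634 0.1134] q6 1.8499287514403888 tau6 0.02034681849181652 0.008776631720744728 41.166865825653076
```

Call:
{"api": "step_arm", "payload": {"steps": [[0,0,0,0.3,0],[0,0,0,0.3,0],[0,0,0,0.3,0]]}}

```text
clock: 14.1
ee_pos: [0.6379, 0.0937, 0.0329]
tcp_rot: [0.993, -0.115, -0.0, -0.0]
ft_force: [-3.3, 1.2, 6.3]
width: 0.0092
grip_force: 41.2
```

```bash
python3 s.py
```

```text
14.1 [0.6379 0.0937 0.0329] yaw -1.8003699428748134 f [-3.3094  1.2308  6.2591] t [0.245  0.5391 0.1853] q6 1.9281573154704565 tau6 -0.043463195906952024 0.009177892335730018 41.169206500053406
```

Call:
{"api": "step_arm", "payload": {"steps": [[0,0,0,0.3,0],[0,0,0,0.3,0],[0,0,0,0.3,0]]}}

```text
clock: 14.4
ee_pos: [0.6379, 0.0937, 0.0329]
tcp_rot: [0.988, -0.153, -0.0, -0.0]
ft_force: [-3.2, 0.6, 5.4]
width: 0.009
grip_force: 41.2
```

```bash
python3 s.py
```

```text
14.4 [0.6379 0.0937 0.0329] yaw -1.878863789227382 f [-3.1968  0.5836  5.4308] t [0.1695 0.5072 0.1425] q6 2.0066551575118656 tau6 -0.03432278637774289 0.008960203632199583 41.151092648506165
```

Call:
{"api": "step_arm", "payload": {"steps": [[0,0,0,0.3,0],[0,0,0,0.3,0],[0,0,0,0.3,0]]}}

```text
clock: 14.7
ee_pos: [0.6379, 0.0937, 0.0329]
tcp_rot: [0.981, -0.192, -0.0, 0.0]
ft_force: [-3.2, 0.1, 5.6]
width: 0.0088
grip_force: 41.2
```

```bash
python3 s.py
```

```text
14.7 [0.6379 0.0937 0.0329] yaw -1.957279836033083 f [-3.197   0.0724  5.5922] t [0.1603 0.5401 0.2091] q6 2.0851702613499277 tau6 -0.021300516673363745 0.008837474769947614 41.17249846458435
```

Call:
{"api": "step_arm", "payload": {"steps": [[0,0,0,0.3,0],[0,0,0,0.3,0],[0,0,0,0.3,0]]}}

```text
clock: 15.0
ee_pos: [0.6379, 0.0937, 0.0329]
tcp_rot: [0.973, -0.23, -0.0, 0.0]
ft_force: [-4.3, 1.0, 5.4]
width: 0.0087
grip_force: 41.2
```

```bash
python3 s.py
```

```text
15.0 [0.6379 0.0937 0.0329] yaw -2.0358637409144196 f [-4.3171  1.0415  5.4031] t [0.1625 0.5327 0.1762] q6 2.163721059745434 tau6 -0.01996968872845173 0.008739090046080597 41.1921751499176
```

Call:
{"api": "step_arm", "payload": {"steps": [[0,0,0,0.3,0],[0,0,0,0.3,0]]}}

```text
clock: 15.2
ee_pos: [0.6379, 0.0936, 0.0329]
tcp_rot: [0.967, -0.256, -0.0, 0.0]
ft_force: [-3.8, 1.3, 4.7]
width: 0.0089
grip_force: 41.2
```

```bash
python3 s.py
```

```text
15.2 [0.6379 0.0936 0.0329] yaw -2.088221510457018 f [-3.7929  1.3118  4.695 ] t [0.1661 0.5955 0.1537] q6 2.216082446615137 tau6 -0.01862251083366573 0.008864784692142217 41.18907809257507
```

Call:
{"api": "step_arm", "payload": {"steps": [[0,0,0,0.3,0],[0,0,0,0.3,0]]}}

```text
clock: 15.4
ee_pos: [0.6379, 0.0936, 0.0329]
tcp_rot: [0.96, -0.281, -0.0, 0.0]
ft_force: [-2.8, 0.7, 4.9]
width: 0.0088
grip_force: 41.2
```

```bash
python3 s.py
```

```text
15.4 [0.6379 0.0936 0.0329] yaw -2.140515207198527 f [-2.7872  0.6944  4.855 ] t [0.2151 0.5332 0.1739] q6 2.26839812613027 tau6 -0.018160234903916717 0.008761513224217147 41.18438243865967
```

Call:
{"api": "step_arm", "payload": {"steps": [[0,0,0,0.3,0],[0,0,0,0.3,0],[0,0,0,0.3,0]]}}

```text
clock: 15.7
ee_pos: [0.6379, 0.0936, 0.0329]
tcp_rot: [0.948, -0.318, -0.0, 0.0]
ft_force: [-2.2, 0.7, 4.7]
width: 0.0091
grip_force: 41.2
```

```bash
python3 s.py
```

```text
15.7 [0.6379 0.0936 0.0329] yaw -2.219051483380041 f [-2.2479  0.6739  4.7299] t [0.1488 0.5561 0.1655] q6 2.3469495088155923 tau6 -0.004685193998739123 0.009135927340851408 41.18450582027435
```

Call:
{"api": "step_arm", "payload": {"steps": [[0,0,0,0.3,0],[0,0,0,0.3,0],[0,0,0,0.3,0]]}}

```text
clock: 16.0
ee_pos: [0.6378, 0.0936, 0.0329]
tcp_rot: [0.935, -0.355, -0.0, 0.0]
ft_force: [-4.0, 0.7, 5.9]
width: 0.0088
grip_force: 41.2
```

```bash
python3 s.py
```

```text
16.0 [0.6378 0.0936 0.0329] yaw -2.2974402949839607 f [-3.9746  0.7045  5.8521] t [0.2099 0.5646 0.2539] q6 2.425409434161759 tau6 0.017052185721695423 0.008798496250613963 41.22336745262146
```

Call:
{"api": "step_arm", "payload": {"steps": [[0,0,0,0.3,0],[0,0,0,0.3,0]]}}

```text
clock: 16.2
ee_pos: [0.6378, 0.0936, 0.0328]
tcp_rot: [0.925, -0.38, -0.0, 0.0]
ft_force: [-3.9, 0.7, 5.9]
width: 0.0089
grip_force: 41.2
```

```bash
python3 s.py
```

```text
16.2 [0.6378 0.0936 0.0328] yaw -2.3497589356152795 f [-3.8872  0.6851  5.8894] t [0.1098 0.4943 0.2018] q6 2.4777419498509117 tau6 0.03618583898060024 0.008902511788315146 41.24435842037201
```

Call:
{"api": "step_arm", "payload": {"steps": [[0,0,0,0,0.2],[0,0,0,0,0.35],[0,0,0,0,0.35],[0,0,-0.3,0,0.35],[0,0,-0.4,0,0.35],[0,0,-0.3,0,0.35],[0,0,0,-0.5,0.35],[0,0,0,-1,0.35],[0,0,0,-1,0.35],[0,0,0,-1,0.35]]}}

```text
clock: 17.2
ee_pos: [0.6386, 0.0934, 0.0817]
tcp_rot: [0.973, -0.233, 0.0, 0.0]
ft_force: [0.4, -0.2, 0.0]
width: 0.03
grip_force: 0.0
```

Call:
{"api": "step_arm", "payload": {"steps": [[0,0,0,-1,0.35],[0,0,0,-1,0.35],[0,0,0,-1,0.35],[0,0,0,-1,0.35],[0,0,0,-1,0.35],[0,0,0,-1,0.35],[0,0,0,-1,0.35],[0,0,0,-1,0.35],[0,0,0,-1,0.35],[0,0,0,-1,0.35]]}}

```text
clock: 18.2
ee_pos: [0.6386, 0.0934, 0.0816]
tcp_rot: [0.98, 0.2, 0.0, 0.0]
ft_force: [-0.6, 1.2, -0.3]
width: 0.0302
grip_force: 0.0
```

Call:
{"api": "step_arm", "payload": {"steps": [[0,0,0,-1,0.35],[0,0,0,-1,0.35],[0,0,0,-1,0.35],[0,0,0,-1,0.35],[0,0,0,-1,0.35],[0,0,0,-1,0.35],[0,0,0,-1,0.35],[0,0,0,-1,0.35],[0,0,0,-1,0.35],[0,0,0,-1,0.35]]}}

```text
clock: 19.2
ee_pos: [0.6386, 0.0934, 0.0816]
tcp_rot: [0.803, 0.595, -0.0, 0.0]
ft_force: [0.4, 0.5, -0.1]
width: 0.0303
grip_force: 0.0
```

Call:
{"api": "step_arm", "payload": {"steps": [[0,0,0,-1,0.35],[0,0,0,-1,0.35],[0,0,0,-1,0.35],[0,0,0,-1,0.35],[0,0,0,-1,0.35],[0,0,0,-1,0.35],[0,0,0,-1,0.35],[0,0,0,-1,0.35],[0,0,0,-1,0.35],[0,0,0,-1,0.35]]}}

```text
clock: 20.2
ee_pos: [0.6386, 0.0933, 0.0816]
tcp_rot: [0.477, 0.879, -0.0, 0.0]
ft_force: [-0.4, -0.4, -0.6]
width: 0.0301
grip_force: 0.0
```

Call:
{"api": "step_arm", "payload": {"steps": [[0,0,0,-1,0.35],[0,0,0,-1,0.35],[0,0,0,-0.5,0.35],[0,0,0,0,0.35],[0,0,0,0,0.35]]}}

```text
clock: 20.7
ee_pos: [0.6385, 0.0934, 0.0817]
tcp_rot: [0.38, 0.925, -0.0, 0.0]
ft_force: [0.7, -0.7, 0.1]
width: 0.03
grip_force: 0.0
```

```bash
python3 s.py
```

```text
20.7 [0.6385 0.0934 0.0817] yaw 0.790960471261226 f [ 0.689  -0.6902  0.0997] t [ 0.0252  0.0388 -0.0074] q6 -0.6634130657355546 tau6 -0.011274456046521664 0.02998284467594872 0.0
```

Call:
{"api": "step_arm", "payload": {"steps": [[0,0,0.3,0,0.35],[0,0,0.4,0,0.35],[0,0,0.28,0,0.35],[0,0,0,0,0.35],[0,0,0,0,0.2],[0,0,0,0,0.1],[0,0,0,0,0],[0,0,0,0,0],[0,0,0,0,0]], "newtons": 40}}

```text
clock: 21.6
ee_pos: [0.6385, 0.0931, 0.0335]
tcp_rot: [0.38, 0.925, -0.0, 0.0]
ft_force: [-2.7, -2.8, 2.9]
width: 0.009
grip_force: 41.0
```

```bash
python3 s.py
```

```text
21.6 [0.6385 0.0931 0.0335] yaw 0.7920031842743089 f [-2.6657 -2.8054  2.9105] t [-0.4498  0.268   0.0016] q6 -0.6642396142888959 tau6 0.01292025059228763 0.00901379471329799 41.03087246417999
```

Call:
{"api": "step_arm", "payload": {"steps": [[0,0,0,0.3,0],[0,0,0,0.3,0]]}}

```text
clock: 21.8
ee_pos: [0.6385, 0.093, 0.0335]
tcp_rot: [0.404, 0.915, -0.0, 0.0]
ft_force: [-2.5, -5.0, 6.3]
width: 0.009
grip_force: 41.4
```

```bash
python3 s.py
```

```text
21.8 [0.6385 0.093  0.0335] yaw 0.7381689646219068 f [-2.5136 -4.9842  6.3109] t [-0.6539  0.4415  0.2521] q6 -0.610138543434751 tau6 0.01162995700724423 0.008988776320176311 41.409140825271606
```

Call:
{"api": "step_arm", "payload": {"steps": [[0,0,0,0.2,0],[0,0,0,0.2,0]]}}

```text
clock: 22.0
ee_pos: [0.6385, 0.0929, 0.0335]
tcp_rot: [0.42, 0.907, -0.0, 0.0]
ft_force: [-3.6, -4.4, 6.9]
width: 0.0085
grip_force: 41.4
```

```bash
python3 s.py
```

```text
22.0 [0.6385 0.0929 0.0335] yaw 0.703596977192086 f [-3.5529 -4.3863  6.9177] t [-0.67    0.4634  0.2433] q6 -0.5755633773494643 tau6 0.11547623667865992 0.008503716556612424 41.421359181404114
```

Call:
{"api": "step_arm", "payload": {"steps": [[0,0,0,0.2,0],[0,0,0,0.2,0]]}}

```text
clock: 22.2
ee_pos: [0.6384, 0.0929, 0.0335]
tcp_rot: [0.436, 0.9, -0.0, 0.0]
ft_force: [-2.4, -4.5, 5.8]
width: 0.009
grip_force: 41.4
```

```bash
python3 s.py
```

```text
22.2 [0.6384 0.0929 0.0335] yaw 0.6686555856493003 f [-2.4488 -4.4901  5.8114] t [-0.719   0.4432  0.2344] q6 -0.5405672481309713 tau6 0.10698731057345867 0.008975616540590939 41.43010854721069
```

Call:
{"api": "step_arm", "payload": {"steps": [[0,0,0,0.2,0],[0,0,0,0.2,0]]}}

```text
clock: 22.4
ee_pos: [0.6384, 0.0929, 0.0335]
tcp_rot: [0.452, 0.892, -0.0, 0.0]
ft_force: [-3.9, -4.3, 5.2]
width: 0.0089
grip_force: 41.5
```

```bash
python3 s.py
```

```text
22.4 [0.6384 0.0929 0.0335] yaw 0.6338604996415832 f [-3.9108 -4.2866  5.2475] t [-0.7113  0.5071  0.2756] q6 -0.5057338382873667 tau6 0.12092236429452896 0.008863223173487563 41.45857751369476
```

Call:
{"api": "step_arm", "payload": {"steps": [[0,0,0,0.2,0]]}}

```text
clock: 22.5
ee_pos: [0.6383, 0.0929, 0.0335]
tcp_rot: [0.459, 0.888, -0.001, 0.0]
ft_force: [-2.6, -4.7, 6.1]
width: 0.0087
grip_force: 41.5
```

```bash
python3 s.py
```

```text
22.5 [0.6383 0.0929 0.0335] yaw 0.6165500677573016 f [-2.5702 -4.7006  6.104 ] t [-0.7858  0.4412  0.3115] q6 -0.48837383864559064 tau6 0.16140729188919067 0.008749434077264829 41.48970186710358
```

Call:
{"api": "step_arm", "payload": {"steps": [[0,0,0,0.2,0]]}}

```text
clock: 22.6
ee_pos: [0.6383, 0.0928, 0.0335]
tcp_rot: [0.467, 0.884, -0.001, 0.0]
ft_force: [-3.4, -4.8, 6.5]
width: 0.0085
grip_force: 41.5
```

```bash
python3 s.py
```

```text
22.6 [0.6383 0.0928 0.0335] yaw 0.5992368329288771 f [-3.3546 -4.8338  6.5373] t [-0.6834  0.5287  0.332 ] q6 -0.47102407578429295 tau6 0.18676281441003084 0.008510861086913006 41.519781947135925
```

Call:
{"api": "step_arm", "payload": {"steps": [[0,0,0,0.2,0]]}}

```text
clock: 22.7
ee_pos: [0.6383, 0.0929, 0.0335]
tcp_rot: [0.475, 0.88, -0.001, 0.0]
ft_force: [-2.9, -4.0, 6.0]
width: 0.0088
grip_force: 41.5
```

```bash
python3 s.py
```

```text
22.7 [0.6383 0.0929 0.0335] yaw 0.5817540442772161 f [-2.856  -3.9584  6.0258] t [-0.7675  0.4996  0.3295] q6 -0.4535340123335349 tau6 0.15755047090351582 0.00882345628653778 41.51807427406311
```

Call:
{"api": "step_arm", "payload": {"steps": [[0,0,0,0.2,0]]}}

```text
clock: 22.8
ee_pos: [0.6383, 0.0928, 0.0335]
tcp_rot: [0.482, 0.876, -0.001, 0.0]
ft_force: [-3.2, -4.4, 5.3]
width: 0.0091
grip_force: 41.5
```

```bash
python3 s.py
```

```text
22.8 [0.6383 0.0928 0.0335] yaw 0.5643554646304136 f [-3.2183 -4.4203  5.2509] t [-0.7423  0.4737  0.2965] q6 -0.4361264860037681 tau6 0.17067361157387495 0.009116144102093486 41.513789892196655
```

Call:
{"api": "step_arm", "payload": {"steps": [[0,0,0,0.15,0]]}}

```text
clock: 22.9
ee_pos: [0.6383, 0.0928, 0.0335]
tcp_rot: [0.488, 0.873, -0.001, 0.0]
ft_force: [-3.4, -6.0, 5.7]
width: 0.009
grip_force: 41.5
```

```bash
python3 s.py
```

```text
22.9 [0.6383 0.0928 0.0335] yaw 0.5513168319450273 f [-3.3619 -6.007   5.7283] t [-0.7915  0.5352  0.3562] q6 -0.42311264649771246 tau6 0.23748940788209438 0.008963544209093514 41.532862186431885
```

Call:
{"api": "step_arm", "payload": {"steps": [[0,0,0,0.2,0]]}}

```text
clock: 23.0
ee_pos: [0.6382, 0.0927, 0.0335]
tcp_rot: [0.495, 0.869, -0.001, 0.0]
ft_force: [-3.5, -4.7, 6.2]
width: 0.009
grip_force: 41.6
```

```bash
python3 s.py
```

```text
23.0 [0.6382 0.0927 0.0335] yaw 0.5340009488747663 f [-3.4557 -4.689   6.155 ] t [-0.7735  0.5377  0.3992] q6 -0.40572411253676005 tau6 0.21876682061702013 0.009008802044270922 41.59596562385559
```

Call:
{"api": "step_arm", "payload": {"steps": [[0,0,0,0.15,0]]}}

```text
clock: 23.1
ee_pos: [0.6382, 0.0928, 0.0335]
tcp_rot: [0.501, 0.865, -0.001, 0.0]
ft_force: [-3.6, -4.2, 5.7]
width: 0.0088
grip_force: 41.6
```

```bash
python3 s.py
```

```text
23.1 [0.6382 0.0928 0.0335] yaw 0.5210544570054566 f [-3.6022 -4.1532  5.6546] t [-0.7128  0.58    0.3902] q6 -0.3927523522412419 tau6 0.2950403932482004 0.008838738669644486 41.60639405250549
```

Call:
{"api": "step_arm", "payload": {"steps": [[0,0,0,0,0],[0,0,0,0,0],[0,0,0,0,0],[0,0,0,0,0.2],[0,0,0,0,0.35],[0,0,0,0,0.35],[0,0,-0.3,0,0.35],[0,0,-0.6,0,0.35],[0,0,-0.8,0,0.35],[0,0,-0.8,0,0.35]]}}

```text
clock: 24.1
ee_pos: [0.6383, 0.0939, 0.1585]
tcp_rot: [0.501, 0.865, -0.0, -0.001]
ft_force: [0.7, -0.1, -0.1]
width: 0.0298
grip_force: 0.0
```

Call:
{"api": "step_arm", "payload": {"steps": [[0,0,-0.8,0,0.35],[0,0,-0.6,0,0.35],[0,0,-0.3,0,0.35],[0,0,0,0,0.35],[0,0,0,0,0.35]]}}

```text
clock: 24.6
ee_pos: [0.6382, 0.0937, 0.242]
tcp_rot: [0.501, 0.865, -0.0, -0.0]
ft_force: [0.1, 0.2, 0.0]
width: 0.0299
grip_force: 0.0
```

Run:
```python
from h import *
im=ctrl.get_image('wrist'); cv2.imwrite('pics/w5.png',im[:,:,::-1]); print(ctrl.state()['ft_force'])
```

```text
[ 0.3805  0.2675 -0.0088]
```

View pics/w5.png

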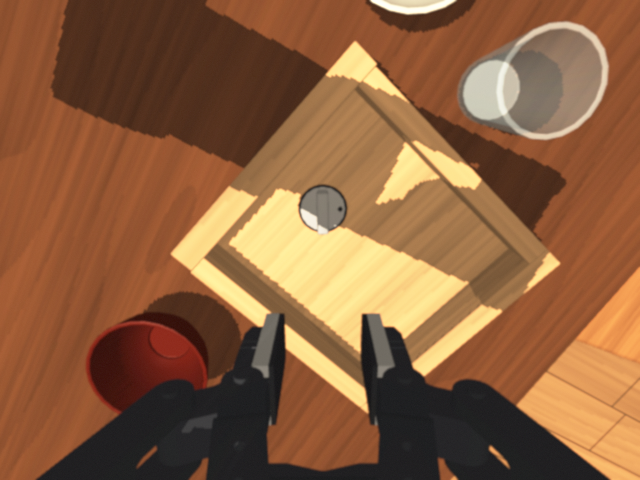

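The end board is flush and square, running from (355,45) to (175,255). The cam at (323,210) has turned so its dimple, at (340,209), faces away from the hole. The bowls and tumbler have not moved, and the gripper is clear of everything.

```bash
python3 -c "
from cell import ctrl
print(ctrl.close_job())"
```

```text
the job is handed in; nothing more can be done
None
```

The end board is on flush, the cam is tightened to about 0.25 N m above free turning (within the 0.2–0.3 target), the gripper has let go, the bowls and tumbler look undisturbed, and the job was handed in at about 25 s; the hand-in gave no verdict.

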